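Fit and lock a calibration plate in the vial inspection unit

ROBOT

A 6-joint arm with a two-finger parallel gripper is mounted at the origin on the work surface. World frame = base frame: x ahead of the robot, y to its left, z up, the work surface at z = 0. Lengths are in mm, angles in degrees, forces in N, time in s.
With the tool pointing down it reaches from about 425 to 925 mm from the base axis. Payload 12.5 kg.
Tool frame: the origin (TCP) lies at the very end of the fingers, on their centre line; the grasp point (between the pads) lies 19 mm behind it; z points along the fingers, x is the direction in which the jaws open and shut, and the axes are right-handed (so a half turn about z gives the same grasp; the last joint's range is limited). The gripper opens to 85 mm and grips with 20 to 120 N. Pads are 22 mm wide; open, the fingers measure 114 mm over their backs; the gripper's body (76 mm by 85 mm) begins 54 mm behind the grasp point. The pads swing forward as they close: fully open they stand 13 mm farther back than shut.
Start: joints at [58.637, 28.126, 89.318, -0, 62.55, -6.05], TCP at [267.215, 565.014, 231.327] pointing down, gripper open.
Joint ranges: [-177.58, 177.58], [-47.91, 125.51], [2.72, 160], [-65.01, 245.01], [3.68, 167.84], [-153.87, 153.87]. Speed limits (degrees/s): [127.2, 127.2, 159.86, 180, 180, 180].

INTERFACE

Orientations are given as a 3x3 rotation matrix whose columns are the frame's x, y, z axes.
In Python, from bench import env, camera, job, spotter gives the robot as it stands.
- The arm moves only by the tool jog_arm, never from a script. Its argument "commands" is text: rows parted by semicolons, each of 4 numbers parted by spaces: the shift along the tool's x, y, z in m, then the turn about the tool's z in rad. A call has 1 to 10 rows; each row is the pose to reach, as a shift and turn from the pose measured when the call began, along the tool's axes at that moment; what a row does not reach only later rows make up. A row lasts 1/12 s, in which the tool goes at most 41.7 mm and 7.16 degrees, less where a joint would pass 70% of its speed; a pose out of reach is approached as far as the arm can. A call with a gripper value outside its range is refused whole. "fingers" is the finger opening in m, from 0 to 0.0854, set as the call begins (left out, the last holds). The fingers move at their own pace and stop on an object; "squeeze" is the grip in N (left out, the last holds). Time passes only in rows, so rows that repeat a pose let the fingers close. It gives the time, the measured TCP pose, the force and the opening at its end, in the units of the state.
- env.observe(): the state, without advancing time (a new reading comes with each control period).
- camera(name): name is "scene" or "top" or "wrist"; returns a dict with "img" (384x512x3 uint8, red, green, blue), "K" (3x3 intrinsics, pixels), "k1" (the pictures are not rectified: a ray, as slopes to the right and down, at radius r is drawn at 1 + k1 r^2 times it, then the intrinsics apply), "world_from_camera" (4x4, takes a point from camera to world coordinates). Camera axes: x right, y down, z forward; pixel columns grow to the right and rows downward; lengths in mm; the calibration is good to about 2 mm. A picture is of the moment at which its call begins. There is no depth.
- job.finish_job(): hands the job in, once; it reports no verdict.
Trained networks look in a picture, given as the dict that the camera call returned (one of the last four; its "shot" number tells which), for a name from the list of things; names that differ only in an ending like _2 or _b are one class to them, and where a whole thing is asked for, a point or a joint stands for the part that bears it (a point fixed in the world has none). Each returns a list of dicts, best first, with "confidence" (0 to 1); they miss things now and then, are a little off and sometimes report something else, mostly with a low value. They report only what shows in the picture. A call takes as long as a camera call.
- spotter.outline_of(picture, label): "region" (384x512 bool, what is visible of it) and "pixel" ([column, row] in pixels, amid what is visible of it).
- spotter.landmark_of(picture, label): "pixel" ([column, row] in pixels: a listed point, or the origin of a listed thing).
The state is a dict: "time_s": time; "joint_pos": joint angles; "qvel": joint speeds; "joint_torque": joint torques, N m; "ee_pos": TCP position; "ee_rot": TCP orientation; "wrist_force": force on the tool from outside, world axes, zero at the start; "ft_torque": the same for the moment, N m; "finger_gap": opening from 0.0 (shut) to 1.0 (fully open).
Only numpy, scipy, OpenCV 4.12 (cv2) and the standard library are available. Lean on these libraries where they do the work, as an engineer would, in place of code of your own. Each camera call takes 0.05 s, during which the arm holds its last target.

TASK

Fit the dot-grid calibration plate, the one with the blue handle, into the vial inspection unit: lift it out of the storage tray by its sides at the finger recess, lay its nose in the mouth of the unit's guide and let go, then grip it by its handle and push it fully home, handle against the guide block. Then lock it: pull the black T-handle up against its spring, out of its rest notch, turn it clockwise until it is in line with the plate and let go, so that its pin drops into the hole in the plate. Leave the other plate and everything else on the bench undisturbed.

Things in the scene. Friction and masses are not known exactly. Their poses are not given: they have to be found in the camera images.
- plate_dots: The plate to fit: aluminium plate, body 145 x 48 x 8 mm, white field of black dots on top, blue handle at its tail; 130 to 230 g. Origin on the underside on the centre line, 80 mm behind the nose, near the centre of mass; x to the nose, z up out of the dotted face. Nose at x = +80 mm, body ends and handle begins at -65, handle ends at -120; 13 x 11 mm through hole for the lock pin at x = -35.
- plate_dots_handle (a point): Middle of the blue handle block, which is 55 long (plate x), 26 wide and 14 mm high, its underside level with the plate's: 92.5 mm behind the plate's origin, 7 mm above the underside.
- plate_dots_nose (a point): Middle of the front edge of the dot-grid plate, on its underside.
- plate_grey: The other plate, same shape and frame, grey steps on top and a yellow handle. It stays in its place in the storage tray.
- case: Dark storage tray, open on top, 240 x 250 x 36 mm, fixed; origin at the centre of its underside. Holds both plates flat and parallel to its x axis, noses to +x, plate origins at x = +20, y = +56 or -56 mm (either plate in either place), undersides 20 mm above the bench. Handles and noses lie in snug channels, 30 mm high, where fingers do not fit.
- recess (a point): Middle of the tray's finger recess, which runs across its whole width from x = -14 to +54 mm, floor 6 mm above the bench. Here, at a plate's origin, a plate can be gripped across its 48 mm width from above; below it is only a saddle 20 mm wide. From a plate's centre line it is 65 mm to the tray's side wall and 88 mm to the other plate's edge.
- unit: Vial inspection unit, fixed: white camera housing (x = 95 to 270 mm, 170 wide, 175 high) on a grey base, aluminium guide block in front (x = 0 to 95, 120 wide, top 75 mm high). Origin on the bench below the guide's mouth; x is the level direction in which the plate goes in, z up. The plate is home, handle front against the guide block, with its origin at x = 65, y = 0, z = 55 mm, x along the unit's x.
- guide_mouth (a point): Middle of the guide's mouth on the slot floor: x = 0, y = 0, z = 55 mm of the unit, same axes. The slot is 51 mm wide and 10 mm high, roofed all the way in; its roof flares up to 14 mm over the first 10 mm. White lead-in cheeks, 9 mm high, stand 14 mm out of the mouth and open it to 62 mm.
- tongue_end (a point): Outer end of the steel tongue in front of the mouth (x = -80 mm of the unit), on its top, which is level with the slot floor. The tongue is 16 mm wide and 8 mm thick, open to both sides, so fingers pass beside it; it carries a plate laid with its nose 20 to 50 mm in the mouth.
- lock_grip (a point): Centre of the plunger's black T-handle, a bar 44 long x 12 wide x 18 mm high on a thin neck at x = 30, y = 0 of the unit, 118 mm above the bench at rest; collar top at 89 mm. It turns about the vertical through this point. The bar's long axis is 1.31 rad counterclockwise (from above) from the unit's x at lock_turn = 0, along it at 1.31. Site axes: the unit's, turned with the handle.
- lock_lift (a joint): Height of the plunger in m: 0 in its shallow rest notch (start), at most +0.008 pulled up, -0.009 fully down with the pin 6 mm into the plate's hole. A spring pulls it down with 6 N at 0, 8 N at +0.006. Raise it 5 to 6 mm before turning (the notch is 4 mm deep). On a plate that is not home it stops at about -0.003; a pin that is down keeps a plate out.
- lock_turn (a joint): Angle of the plunger in rad: 0 in the rest notch, grows clockwise seen from above, stop at 1.36. In line with the plate at 1.31; let go beyond about 1.15 it drops into its deep slot.
- vial0: Empty capped glass vial, 44 mm across, 78 mm high, standing in a low stainless tray beyond the storage tray; origin under its centre. Leave alone.
- vial1: Empty capped glass vial, 44 mm across, 78 mm high, standing in a low stainless tray beyond the storage tray; origin under its centre. Leave alone.
- vial2: Empty capped glass vial, 44 mm across, 78 mm high, standing in a low stainless tray beyond the storage tray; origin under its centre. Leave alone.
- magnifier: Hand magnifier lying on the bench, steel rim 80 mm across, black handle, 184 mm long over all, 16 mm high; origin where rim and handle meet. Leave alone.
- fitting: Stepped steel fitting standing on the bench, 28 mm across, 46 mm high; origin under its centre. Leave alone.
- bottle: White bottle with blue cap, 66 mm across, 170 mm high, standing; origin under its centre. Leave alone.

How it is judged:
By the outcome, as a careful person would: the job done as asked, in the order asked, and still so for the second after the job is handed in, with the robot touching nothing.
It also fails if it takes over 67 s, if anything falls off the work surface, if the arm or the gripper's body presses on something with over 40 N, if the wrist force passes 120 N, or if a joint passes its speed limit or range.

## Working session

There is one attempt and no reset: what is moved stays moved. The work goes in short steps, Python scripts to look and compute and a tool call to move; the robot and the scene stay as the last step left them, time stands still between calls to the robot, and variables do not carry over. Pictures are saved under pics/ and viewed, and the job is handed in when it is done.

Besides the shell and the picture viewer there is one more tool, called after "Request:" as a command line: name --argument value ..., lists and objects as JSON in quotes. jog_arm: Moves the arm, as the interface text tells. Its arguments: {"type":"object","properties":{"commands":{"type":"string"},"fingers":{"type":"number"},"squeeze":{"type":"number"}},"required":["commands"]}

```bash
ls; mkdir -p pics
python3 - <<'E'
from bench import env, camera, job, spotter
import cv2, numpy as np
print(env.observe())
for n in ["scene","top","wrist"]:
    c=camera(n); cv2.imwrite(f"pics/a_{n}.png",c["img"][:,:,::-1]); print(n,c["K"],c["k1"],np.round(c["world_from_camera"],4).tolist(),c["shot"])
E
```

```text
pics
{'time_s': 0.0, 'joint_pos': array([ 5.86363184e+01,  2.81645597e+01,  8.93510702e+01,  9.26458266e-04,
        6.25514638e+01, -6.05129630e+00]), 'qvel': array([-0.04881794, -0.05229486, -0.01970123,  0.08488125,  0.11742115,
       -0.05405442]), 'joint_torque': array([ 2.00015770e-04, -6.18455386e+01, -2.61594415e+01, -1.42013382e-04,
        4.04928258e-03, -2.54917452e-06]), 'ee_pos': array([267.07855955, 564.79296605, 230.71760162]), 'ee_rot': array([[ 4.27559668e-01,  9.03986916e-01, -6.21724349e-04],
       [ 9.03986382e-01, -4.27560097e-01, -9.92431071e-04],
       [-1.16296923e-03, -1.37706845e-04, -9.99999314e-01]]), 'wrist_force': array([0.27862364, 0.04888801, 0.17578631]), 'ft_torque': array([-0.04290031,  0.00263478, -0.03757318]), 'finger_gap': 1.000798779032231}
scene [[441.21187209   0.         253.55241026]
 [  0.         441.21187209 193.3309429 ]
 [  0.           0.           1.        ]] -0.0430521815891472 [[0.3754, 0.6901, -0.6187, 1277.3671], [0.9269, -0.2794, 0.2507, -339.8794], [0.0002, -0.6676, -0.7445, 931.1326], [0.0, 0.0, 0.0, 1.0]] 1
top [[352.81967567   0.         258.34023791]
 [  0.         352.81967567 187.66704096]
 [  0.           0.           1.        ]] 0.02898439078978389 [[-0.0091, -0.9894, 0.1448, 468.6076], [-0.9999, 0.0098, 0.0043, -47.9685], [-0.0056, -0.1448, -0.9894, 971.951], [0.0, 0.0, 0.0, 1.0]] 2
wrist [[299.56379523   0.         253.6411257 ]
 [  0.         299.56379523 195.57024124]
 [  0.           0.           1.        ]] -0.025694723218786183 [[0.429, 0.8591, 0.2792, 195.9799], [0.9033, -0.4075, -0.1341, 597.5195], [-0.0014, 0.3098, -0.9508, 373.3791], [0.0, 0.0, 0.0, 1.0]] 3
```

View pics/a_scene.png

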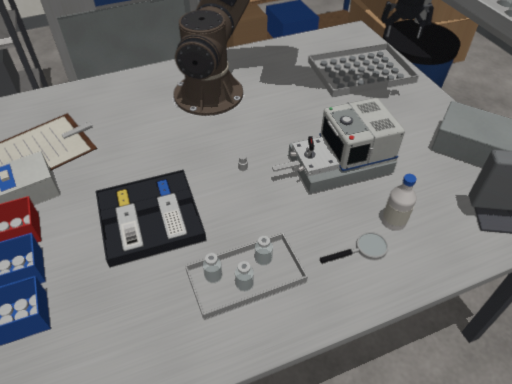

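View pics/a_top.png

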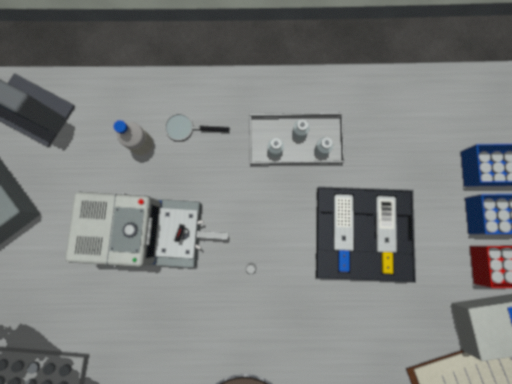

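View pics/a_wrist.png

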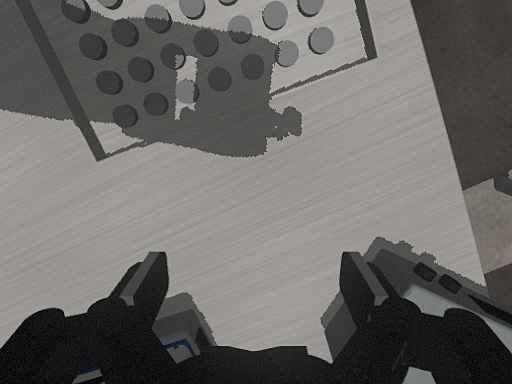

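```bash
cat > h.py <<'E'
import numpy as np, cv2
from bench import env, camera, job, spotter
def D(c): return np.array([c["k1"],0,0,0,0.])
def ray(c,px):
    p=cv2.undistortPoints(np.array([[px]],float),c["K"],D(c))[0,0]
    T=np.array(c["world_from_camera"]); d=T[:3,:3]@np.array([p[0],p[1],1.]); return T[:3,3],d/np.linalg.norm(d)
def onz(c,px,z):
    o,d=ray(c,px); return o+d*(z-o[2])/d[2]
def proj(c,P):
    T=np.linalg.inv(c["world_from_camera"]); r=cv2.Rodrigues(T[:3,:3])[0]
    return cv2.projectPoints(np.array(P,float).reshape(-1,1,3),r,T[:3,3],c["K"],D(c))[0].reshape(-1,2)
def tri(obs):
    A=np.zeros((3,3));b=np.zeros(3);
    for c,px in obs:
        o,d=ray(c,px);M=np.eye(3)-np.outer(d,d);A+=M;b+=M@o
    P=np.linalg.solve(A,b)
    return P,[float(np.linalg.norm((np.eye(3)-np.outer(ray(c,px)[1],ray(c,px)[1]))@(P-ray(c,px)[0]))) for c,px in obs]
def save(c,name,pts=None):
    im=c["img"][:,:,::-1].copy()
    for p in (pts if pts is not None else []): cv2.drawMarker(im,tuple(int(round(v)) for v in p),(0,0,255),cv2.MARKER_CROSS,8,1)
    cv2.imwrite("pics/"+name+".png",im)
def st():
    o=env.observe(); return o
E
python3 - <<'E'
from h import *
cs={n:camera(n) for n in ["scene","top"]}
H={"plate_dots":20,"plate_dots_handle":27,"plate_dots_nose":20,"plate_grey":20,"case":0,"recess":6,"unit":0,"guide_mouth":55,"tongue_end":55,"lock_grip":118,"fitting":0,"bottle":0,"magnifier":0}
for l,z in H.items():
    obs=[]
    for n,c in cs.items():
        r=spotter.landmark_of(c,l)
        if r:
            print(l,n,np.round(r[0]["pixel"],1),round(r[0]["confidence"],2),np.round(onz(c,r[0]["pixel"],z),1)); obs.append((c,r[0]["pixel"]))
    if len(obs)==2:
        P,e=tri(obs); print("   tri",np.round(P,1),np.round(e,1))
E
```

```text
plate_dots top [342.3 224.6] 0.83 [ 505.8 -267.7   20. ]
plate_dots_handle scene [166. 189.] 0.61 [ 419.6 -255.1   27. ]
plate_dots_handle top [340.6 260.1] 0.64 [ 413.2 -257.5   27. ]
   tri [ 413.6 -256.5   21.9] [2.1 2.1]
plate_dots_nose scene [179.5 236.5] 0.8 [ 586.5 -264.    20. ]
plate_dots_nose top [341.6 195.1] 0.62 [ 585.4 -269.4   20. ]
   tri [ 586.1 -266.5   21.1] [2.7 2.7]
plate_grey scene [127.4 226. ] 0.64 [ 502.8 -381.3   20. ]
plate_grey top [386.  228.9] 0.94 [ 493.5 -383.    20. ]
   tri [ 494.5 -383.7   11.7] [2.2 2.2]
case scene [149.1 219.1] 0.95 [ 484.4 -322.8    0. ]
case top [362. 232.] 0.68 [ 486.2 -324.8    0. ]
   tri [ 486.3 -323.4    2.6] [0.6 0.6]
recess scene [153.1 221.9] 0.68 [ 502.9 -315.2    6. ]
recess top [359.9 226.5] 0.89 [ 500.9 -318.2    6. ]
   tri [ 501.4 -316.7    5.3] [1.7 1.7]
unit scene [295.7 176.5] 0.62 [488.5 113.3   0. ]
unit top [197.5 236.7] 0.72 [477.4 123.4   0. ]
   tri [476.6 123.3 -14.7] [2.8 2.8]
guide_mouth scene [296.1 164.4] 0.77 [492.4 108.3  55. ]
guide_mouth top [197.3 234.3] 0.81 [483.  114.3  55. ]
   tri [482.8 115.1  44. ] [1.2 1.2]
tongue_end scene [272.9 167.7] 0.59 [479.9  42.   55. ]
tongue_end top [228.  235.7] 0.82 [478.6  35.2  55. ]
   tri [479.8  38.3  55.9] [3.4 3.4]
lock_grip scene [312.5 144.2] 0.48 [494.1 152.6 118. ]
lock_grip top [179.1 232. ] 0.58 [487.9 146.9 118. ]
   tri [489.3 151.4 113.6] [3.7 3.7]
fitting scene [245.1 165.4] 0.54 [389.5  -7.6   0. ]
fitting top [255.2 265.6] 0.53 [398.8 -33.4   0. ]
   tri [404.  -24.   19.2] [10.4 10.4]
bottle scene [262.3 259.8] 0.31 [718.6 -89.8   0. ]
bottle top [142.9 147.6] 0.77 [728.6 281.5   0. ]
   tri [711.1  74.8  63.1] [176.1 176.1]
magnifier scene [355.6 254.1] 0.62 [791.9 135.5   0. ]
magnifier top [197.1 125.5] 0.61 [792.  129.5   0. ]
   tri [792.5 131.6   2.2] [2.7 2.7]
```

```bash
cat > go.py <<'E'
import sys
from h import *
# usage: go.py x y z yaw
def rel(x,y,z,yaw):
    o=env.observe();R=np.array(o["ee_rot"]);p=np.array(o["ee_pos"])
    cy=np.degrees(np.arctan2(R[1,0],R[0,0]))
    s=R.T@(np.array([x,y,z])-p)/1000
    t=-np.radians((yaw-cy+180)%360-180)
    print("pos",np.round(p,1),"yaw",round(cy,2),"t",round(o["time_s"],2),"j",np.round(o["joint_pos"],0),"F",np.round(o["wrist_force"],1))
    print("shift",np.round(s,4),"turn",round(t,4),"dist",round(1000*np.linalg.norm(s)))
rel(*map(float,sys.argv[1:5]))
E
python3 go.py 480 60 250 0
```

```text
pos [267.2 565.  231.3] yaw 64.69 t 1.55 j [59. 28. 89.  0. 63. -6.] F [ 0.5 -0.8  1. ]
shift [-0.3655  0.4083 -0.0187] turn 1.129 dist 548
```

Request:
jog_arm --commands "-0.18 0.2 -0.018 0.57; -0.365 0.408 -0.019 1.129; -0.365 0.408 -0.019 1.129; -0.365 0.408 -0.019 1.129; -0.365 0.408 -0.019 1.129; -0.365 0.408 -0.019 1.129; -0.365 0.408 -0.019 1.129; -0.365 0.408 -0.019 1.129; -0.365 0.408 -0.019 1.129; -0.365 0.408 -0.019 1.129"

```text
time_s: 2.38
ee_pos: [429.4, 179.4, 246.5]
ee_rot: [[1.0, -0.008, 0.001], [-0.008, -1.0, 0.0], [0.001, -0.0, -1.0]]
wrist_force: [1.5, 0.3, 0.7]
finger_gap: 0.997
```

```bash
python3 go.py 480 60 250 0
```

```text
pos [429.4 179.4 246.5] yaw -0.45 t 2.38 j [ 15.  14. 110.   0.  56.  15.] F [1.5 0.3 0.7]
shift [ 0.0516  0.119  -0.0035] turn -0.0079 dist 130
```

Request:
jog_arm --commands "0.017 0.04 -0.002 -0.008; 0.034 0.08 -0.003 -0.008; 0.052 0.119 -0.0035 -0.008; 0.052 0.119 -0.0035 -0.008; 0.052 0.119 -0.0035 -0.008"

```text
time_s: 2.8
ee_pos: [481.3, 57.9, 249.9]
ee_rot: [[1.0, -0.004, 0.001], [-0.004, -1.0, 0.0], [0.001, -0.0, -1.0]]
wrist_force: [-0.2, 1.6, 0.5]
finger_gap: 1.001
```

```bash
cat > look.py <<'E'
import sys
from h import *
name=sys.argv[1]; H=dict(zip(sys.argv[2::2],map(float,sys.argv[3::2])))
c=camera("wrist"); pts=[]
for l,z in H.items():
    for r in spotter.landmark_of(c,l)[:1]:
        pts.append(r["pixel"]); print(l,np.round(r["pixel"],1),round(r["confidence"],2),np.round(onz(c,r["pixel"],z),1))
save(c,name,pts); np.savez("pics/"+name,img=c["img"],K=c["K"],k1=c["k1"],world_from_camera=c["world_from_camera"])
save(c,name+"_raw")
print(np.round(env.observe()["ee_pos"],1))
E
python3 look.py b1 unit 0 guide_mouth 55 tongue_end 55 lock_grip 118
```

```text
unit [257.8 111. ] 0.8 [487.6 120.4   0. ]
guide_mouth [255.2 117.3] 0.55 [483.9 115.9  55. ]
tongue_end [254.1 186.7] 0.58 [482.3  36.8  55. ]
lock_grip [257.2  86.9] 0.77 [485.4 145.2 118. ]
[479.9  61.3 250. ]
```

View pics/b1.png

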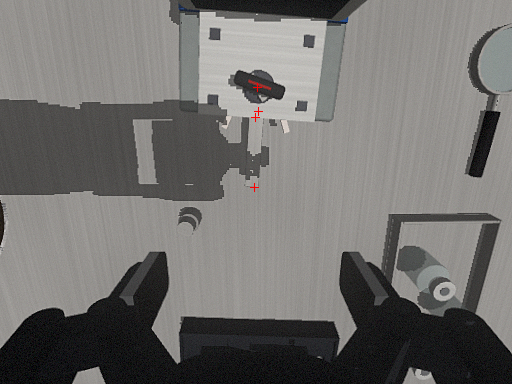

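Run:
```python
import cv2
im=cv2.imread("pics/b1_raw.png"); cv2.imwrite("pics/b1z.png",cv2.resize(im[0:200,165:365],None,fx=3.9,fy=3,interpolation=cv2.INTER_CUBIC)[:600])
```

```text
(no output)
```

View pics/b1z.png

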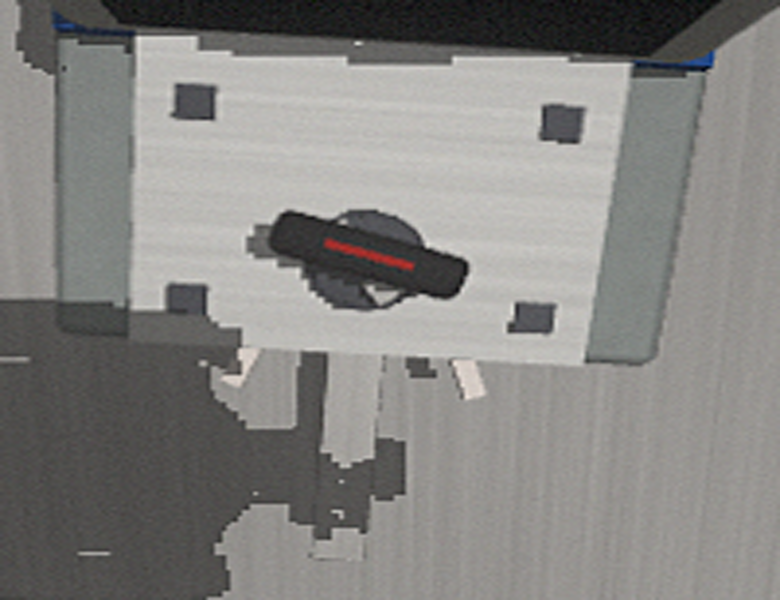

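```bash
cat > pt.py <<'E'
import sys
from h import *
d=dict(np.load("pics/"+sys.argv[1]+".npz"));d["k1"]=float(d["k1"])
a=list(map(float,sys.argv[2:]))
for u,v,z in zip(a[::3],a[1::3],a[2::3]): print((u,v,z),np.round(onz(d,(u,v),z),1))
E
z() { python3 -c "
import sys
a=[float(x) for x in sys.argv[1:]]
print(' '.join(f'{a[i]/3.9+165-0.37:.1f} {a[i+1]/3-0.33:.1f} {a[i+2]:.0f}' for i in range(0,len(a),3)))" "$@"; }
python3 pt.py b1 $(z 131 338 75 585 363 75 135 36 75 632 60 75 317 250 127 425 274 127 271 230 127 467 280 127 195 102 75 561 123 75 187 299 75 534 317 75 315 555 55 363 560 55 327 360 55 381 360 55 484 396 64 467 398 64 244 385 64 224 380 64)
```

```text
(198.2, 112.3, 75.0) [425.4 122.4  75. ]
(314.6, 120.7, 75.0) [545.2 113.4  75. ]
(199.2, 11.7, 75.0) [431.7 213.9  75. ]
(326.7, 19.7, 75.0) [551.7 206.6  75. ]
(245.9, 83.0, 127.0) [475.9 148.  127. ]
(273.6, 91.0, 127.0) [499.1 141.6 127. ]
(234.1, 76.3, 127.0) [466.2 153.3 127. ]
(284.4, 93.0, 127.0) [508.2 139.9 127. ]
(214.6, 33.7, 75.0) [445.4 195.1  75. ]
(308.5, 40.7, 75.0) [535.3 188.5  75. ]
(212.6, 99.3, 75.0) [440.8 135.1  75. ]
(301.6, 105.3, 75.0) [531.1 128.7  75. ]
(245.4, 184.7, 55.0) [472.2  39.3  55. ]
(257.7, 186.3, 55.0) [486.6  37.3  55. ]
(248.5, 119.7, 55.0) [476.6 113.4  55. ]
(262.3, 119.7, 55.0) [491.7 113.3  55. ]
(288.7, 131.7, 64.0) [520.  101.1  64. ]
(284.4, 132.3, 64.0) [515.4 100.5  64. ]
(227.2, 128.0, 64.0) [453.7 105.4  64. ]
(222.1, 126.3, 64.0) [448.3 107.2  64. ]
```

```bash
python3 go.py 540 90 250 -93.5
```

```text
pos [479.9  61.3 250. ] yaw 0.11 t 3.05 j [ -1.  15. 107.   0.  57.  -1.] F [ 0.1 -0.8 -0.1]
shift [ 0.0601 -0.0286  0.0001] turn 1.6338 dist 67
```

Request:
jog_arm --commands "0.02 -0.01 0 0.12; 0.04 -0.02 0 0.25; 0.06 -0.029 0 1.634; 0.06 -0.029 0 1.634; 0.06 -0.029 0 1.634; 0.06 -0.029 0 1.634; 0.06 -0.029 0 1.634; 0.06 -0.029 0 1.634; 0.06 -0.029 0 1.634; 0.06 -0.029 0 1.634"

```text
time_s: 3.88
ee_pos: [539.4, 91.8, 250.1]
ee_rot: [[0.318, -0.948, 0.001], [-0.948, -0.318, 0.0], [-0.0, -0.001, -1.0]]
wrist_force: [-0.8, 0.1, -0.1]
finger_gap: 0.998
```

```bash
python3 go.py 540 90 250 -93.5
```

```text
pos [539.4  91.8 250.1] yaw -71.46 t 3.88 j [ 3. 21. 99.  0. 60. 74.] F [-0.8  0.1 -0.1]
shift [ 0.0019 -0.      0.0001] turn 0.3847 dist 2
```

Request:
jog_arm --commands "0 0 0 0.1; 0 0 0 0.1"

```text
time_s: 4.05
ee_pos: [538.9, 93.3, 250.2]
ee_rot: [[0.219, -0.976, 0.0], [-0.976, -0.219, 0.001], [-0.0, -0.001, -1.0]]
wrist_force: [-0.1, -0.1, -0.1]
finger_gap: 1.001
```

```bash
python3 look.py b2 guide_mouth 55 tongue_end 55 lock_grip 118
python3 - <<'E'
import cv2
im=cv2.imread("pics/b2_raw.png"); print(im.shape)
E
```

```text
guide_mouth [223.9 207.9] 0.9 [486.7 116.8  55. ]
tongue_end [285.4 224.7] 0.67 [481.5  39.1  55. ]
lock_grip [185.7 225.4] 0.85 [484.4 149.1 118. ]
[539.2  92.4 250.1]
(384, 512, 3)
```

View pics/b2.png

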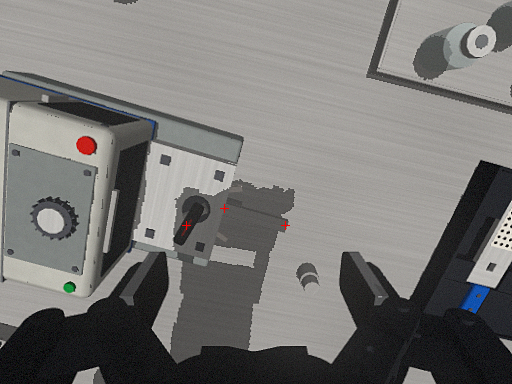

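Run:
```python
import cv2
im=cv2.imread("pics/b2_raw.png"); cv2.imwrite("pics/b2z.png",cv2.resize(im[120:275,125:325],None,fx=3.9,fy=3.8,interpolation=cv2.INTER_CUBIC))
```

```text
(no output)
```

View pics/b2z.png

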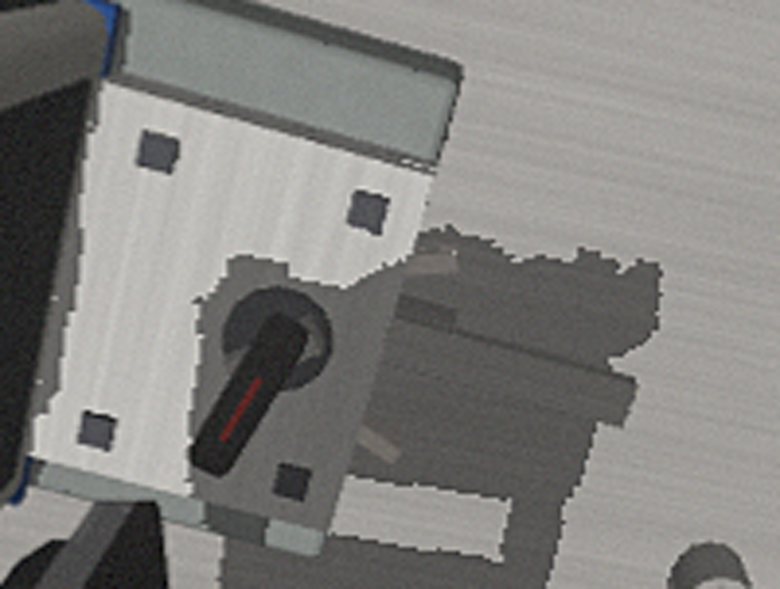

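```bash
z() { python3 -c "
import sys
a=[float(x) for x in sys.argv[1:]]
print(' '.join(f'{a[i]/3.9+125-0.37:.1f} {a[i+1]/3.8+120-0.37:.1f} {a[i+2]:.0f}' for i in range(0,len(a),3)))" "$@"; }
python3 pt.py b2 $(z 158 152 75  368 213 75  97 431 75  293 482 75 436 172 75 636 378 55 622 427 55 398 315 55 378 370 55 290 320 127 208 470 127 259 380 127 222 438 127)
```

```text
(165.1, 159.6, 75.0) [535.1 188.6  75. ]
(219.0, 175.7, 75.0) [530.1 128.6  75. ]
(149.5, 233.1, 75.0) [444.6 195.3  75. ]
(199.8, 246.5, 75.0) [440.3 135.1  75. ]
(236.4, 164.9, 75.0) [546.  112.4  75. ]
(287.7, 219.1, 55.0) [489.3  38.2  55. ]
(284.1, 232.0, 55.0) [471.7  38.2  55. ]
(226.7, 202.5, 55.0) [494.2 114.8  55. ]
(221.6, 217.0, 55.0) [474.5 117.3  55. ]
(199.0, 203.8, 127.0) [513.4 138.8 127. ]
(178.0, 243.3, 127.0) [468.  152.4 127. ]
(191.0, 219.6, 127.0) [495.8 143.7 127. ]
(181.6, 234.9, 127.0) [477.8 150.3 127. ]
```

```bash
python3 go.py 510 -265 200 -93.5
```

```text
pos [539.2  92.4 250.1] yaw -76.96 t 4.25 j [ 3. 21. 99.  0. 60. 80.] F [0.3 0.1 0.1]
shift [0.3416 0.1091 0.05  ] turn 0.2887 dist 362
```

Request:
jog_arm --commands "0.03 0.01 0.005 0.05; 0.07 0.022 0.01 0.1; 0.11 0.034 0.015 0.17; 0.15 0.048 0.02 0.25; 0.19 0.06 0.03 0.289; 0.23 0.073 0.035 0.289; 0.27 0.086 0.04 0.289; 0.31 0.1 0.045 0.289; 0.342 0.109 0.05 0.289; 0.342 0.109 0.05 0.289" --fingers 0.07

```text
time_s: 5.08
ee_pos: [509.5, -271.0, 198.8]
ee_rot: [[-0.063, -0.998, 0.0], [-0.998, 0.063, -0.0], [0.0, -0.0, -1.0]]
wrist_force: [-0.6, 0.8, -0.4]
finger_gap: 0.816
```

```bash
python3 look.py c1 case 0 recess 6 plate_dots 20 plate_dots_handle 27 plate_dots_nose 20 plate_grey 20;python3 go.py 510 -265 200 -93.5
```

```text
case [298.2 190. ] 0.8 [ 481.9 -323.9    0. ]
recess [297.6 174.6] 0.85 [ 502.4 -322.7    6. ]
plate_dots [248.  175.1] 0.66 [ 509.  -266.2   20. ]
plate_dots_handle [255.6 256.4] 0.74 [ 411.5 -268.4   27. ]
plate_dots_nose [250.7 100.3] 0.85 [ 587.6 -274.5   20. ]
plate_grey [350.3 176.4] 0.76 [ 500.3 -379.2   20. ]
[ 510.6 -264.2  200.4]
pos [ 510.6 -264.2  200.4] yaw -93.39 t 5.43 j [-34.  26.  99.   0.  55.  59.] F [0.  1.1 0.4]
shift [0.0009 0.0005 0.0004] turn 0.0019 dist 1
```

View pics/c1.png

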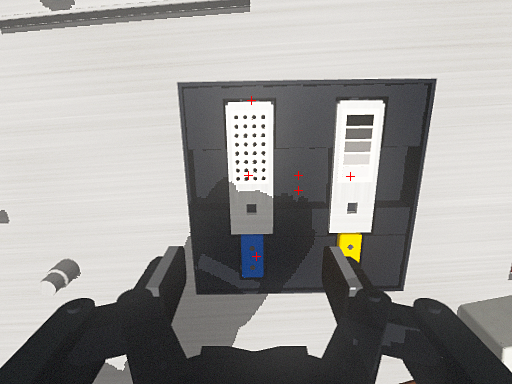

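```bash
python3 pt.py c1 226 101 28 272.5 100 28 231 233.5 28 273 233 28 251.5 208.5 28 252 276 34 252 235 34 180 83 36 436 80 36 198 294 36 406 290 36;python3 - <<'E'
import cv2
im=cv2.imread("pics/c1_raw.png"); cv2.imwrite("pics/c1z.png",cv2.resize(im[85:295,190:310],None,fx=2.8,fy=2.8,interpolation=cv2.INTER_CUBIC))
E
```

```text
(226.0, 101.0, 28.0) [ 588.6 -249.9   28. ]
(272.5, 100.0, 28.0) [ 586.5 -296.3   28. ]
(231.0, 233.5, 28.0) [ 443.5 -242.1   28. ]
(273.0, 233.0, 28.0) [ 441.  -290.2   28. ]
(251.5, 208.5, 28.0) [ 472.5 -267.6   28. ]
(252.0, 276.0, 34.0) [ 389.6 -262.7   34. ]
(252.0, 235.0, 34.0) [ 442.9 -266.2   34. ]
(180.0, 83.0, 36.0) [ 608.1 -208.    36. ]
(436.0, 80.0, 36.0) [ 595.7 -454.3   36. ]
(198.0, 294.0, 36.0) [ 369.9 -196.1   36. ]
(406.0, 290.0, 36.0) [ 358.4 -447.1   36. ]
```

View pics/c1z.png

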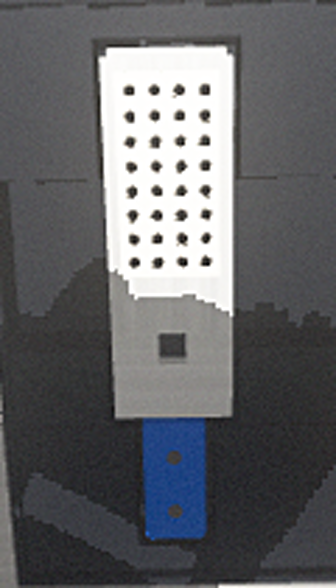

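```bash
python3 go.py 507.4 -269.2 10 -92.8
```

```text
pos [ 510.6 -264.2  200.4] yaw -93.39 t 5.43 j [-34.  26.  99.   0.  55.  59.] F [0.  1.1 0.4]
shift [0.0053 0.003  0.1903] turn -0.0103 dist 190
```

Request:
jog_arm --commands "0.0053 0.003 0.01 -0.01; 0.0053 0.003 0.035 -0.01; 0.0053 0.003 0.065 -0.01; 0.0053 0.003 0.095 -0.01; 0.0053 0.003 0.12 -0.01; 0.0053 0.003 0.135 -0.01; 0.0053 0.003 0.14 -0.01; 0.0053 0.003 0.14 -0.01" --fingers 0.068

```text
time_s: 6.1
ee_pos: [506.9, -268.6, 59.0]
ee_rot: [[-0.048, -0.999, -0.001], [-0.999, 0.048, 0.002], [-0.002, 0.001, -1.0]]
wrist_force: [0.2, -0.3, 0.8]
finger_gap: 0.794
```

```bash
python3 look.py c2 plate_dots 20 plate_dots_nose 20; python3 go.py 507.4 -269.2 10 -92.8
```

```text
plate_dots [251.3 229.1] 0.69 [ 504.5 -268.2   20. ]
plate_dots_nose [252.3  99.9] 0.95 [ 586. -273.   20.]
[ 507.8 -269.4   61.4]
pos [ 507.8 -269.4   61.4] yaw -92.79 t 6.25 j [-35.  37. 105.   0.  38.  58.] F [ 0.7 -0.1  0.2]
shift [-0.0002  0.0006  0.0514] turn 0.0003 dist 51
```

View pics/c2.png

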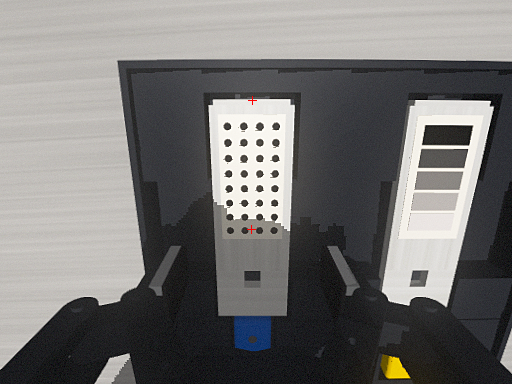

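Request:
jog_arm --commands "0 0.0006 0.015 0; 0 0.0006 0.03 0; 0 0.0006 0.043 0; 0 0.0006 0.05 0; 0 0.0006 0.0514 0; 0 0.0006 0.0514 0"

```text
time_s: 6.75
ee_pos: [507.6, -269.5, 10.5]
ee_rot: [[-0.049, -0.999, 0.003], [-0.999, 0.049, -0.001], [0.001, -0.003, -1.0]]
wrist_force: [0.4, -0.0, -0.0]
finger_gap: 0.796
```

Request:
jog_arm --commands "0 0 0 0; 0 0 0 0; 0 0 0 0; 0 0 0 0; 0 0 0 0; 0 0 0 0" --fingers 0.03 --squeeze 45

```text
time_s: 7.25
ee_pos: [507.9, -269.7, 11.7]
ee_rot: [[-0.049, -0.999, 0.004], [-0.999, 0.049, -0.002], [0.002, -0.004, -1.0]]
wrist_force: [-1.3, 0.6, 6.1]
finger_gap: 0.546
```

Request:
jog_arm --commands "0 0 -0.003 0; 0 0 -0.008 0; 0 0 -0.016 0; 0 0 -0.03 0; 0 0 -0.045 0; 0 0 -0.06 0; 0 0 -0.075 0; 0 0 -0.085 0; 0 0 -0.09 0; 0 0 -0.09 0"

```text
time_s: 8.08
ee_pos: [507.9, -269.8, 102.9]
ee_rot: [[-0.048, -0.999, 0.006], [-0.999, 0.048, -0.003], [0.003, -0.006, -1.0]]
wrist_force: [0.6, -0.2, -1.9]
finger_gap: 0.549
```

```bash
python3 look.py c3 plate_dots 90 plate_dots_nose 90; python3 go.py 480 38 110 -4.2
```

```text
plate_dots [251.9 267.4] 0.62 [ 492.7 -269.3   90. ]
plate_dots_nose [256.8 101.8] 0.82 [ 586.2 -276.6   90. ]
[ 507.3 -269.4  101.1]
pos [ 507.3 -269.4  101.1] yaw -92.78 t 8.23 j [-35.  33. 104.   0.  43.  58.] F [-0.2  0.1 -2.3]
shift [-0.3057  0.0422 -0.0094] turn -1.546 dist 309
```

View pics/c3.png

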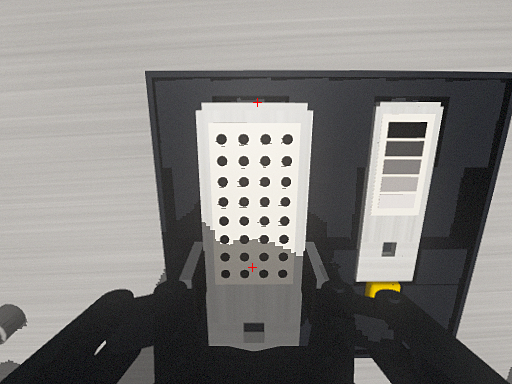

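Run:
```python
import cv2
im=cv2.imread("pics/c3_raw.png"); cv2.imwrite("pics/c3z.png",cv2.resize(im[95:360,180:330],None,fx=2.25,fy=2.25,interpolation=cv2.INTER_CUBIC))
```

```text
(no output)
```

View pics/c3z.png

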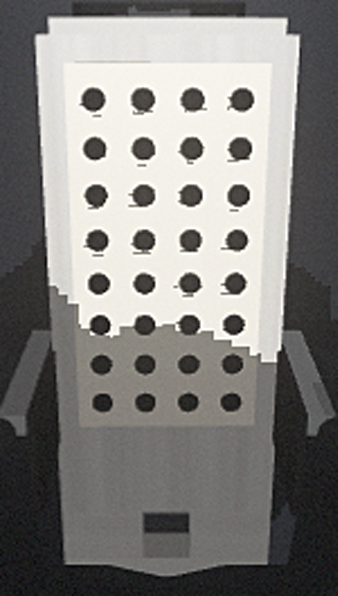

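Run:
```python
from h import *
d=dict(np.load("pics/c3.npz"));d["k1"]=float(d["k1"])
for row,a,b in [(40,36,299.5),(562,66,270.5)]:
    pa=(a/2.25+180-.3,row/2.25+95-.3);pb=(b/2.25+180-.3,row/2.25+95-.3)
    for z in np.arange(90,126,3):
        P=onz(d,pa,z);Q=onz(d,pb,z); print(row,z,round(np.linalg.norm(P-Q),2),np.round((P+Q)/2,1))
```

```text
40 90 58.96 [ 581.2 -275.1   90. ]
40 93 57.83 [ 581.3 -275.1   93. ]
40 96 56.69 [ 581.4 -275.1   96. ]
40 99 55.56 [ 581.5 -275.1   99. ]
40 102 54.42 [ 581.6 -275.1  102. ]
40 105 53.29 [ 581.8 -275.1  105. ]
40 108 52.16 [ 581.9 -275.1  108. ]
40 111 51.02 [ 582. -275.  111.]
40 114 49.89 [ 582.1 -275.   114. ]
40 117 48.75 [ 582.2 -275.   117. ]
40 120 47.62 [ 582.3 -275.   120. ]
40 123 46.49 [ 582.4 -275.   123. ]
562 90 59.56 [ 435. -268.   90.]
562 93 58.42 [ 437.9 -268.2   93. ]
562 96 57.27 [ 440.8 -268.3   96. ]
562 99 56.13 [ 443.8 -268.4   99. ]
562 102 54.98 [ 446.7 -268.5  102. ]
562 105 53.83 [ 449.6 -268.7  105. ]
562 108 52.69 [ 452.5 -268.8  108. ]
562 111 51.54 [ 455.5 -268.9  111. ]
562 114 50.4 [ 458.4 -269.   114. ]
562 117 49.25 [ 461.3 -269.2  117. ]
562 120 48.11 [ 464.3 -269.3  120. ]
562 123 46.96 [ 467.2 -269.4  123. ]
```

```bash
python3 go.py 477.3 13.2 110 -4.2
```

```text
pos [ 507.3 -269.4  101.1] yaw -92.78 t 8.23 j [-35.  33. 104.   0.  43.  58.] F [-0.2  0.1 -2.3]
shift [-0.2808  0.0437 -0.0094] turn -1.546 dist 284
```

Request:
jog_arm --commands "-0.01 0.001 -0.005 -0.05; -0.03 0.004 -0.009 -0.13; -0.055 0.008 -0.009 -0.25; -0.08 0.012 -0.009 -0.37; -0.11 0.016 -0.009 -0.49; -0.14 0.022 -0.009 -0.61; -0.165 0.026 -0.009 -0.73; -0.19 0.03 -0.009 -0.85; -0.215 0.034 -0.009 -0.97; -0.24 0.038 -0.009 -1.09"

```text
time_s: 9.07
ee_pos: [480.4, -26.6, 109.0]
ee_rot: [[0.866, -0.5, 0.002], [-0.5, -0.866, -0.001], [0.002, -0.0, -1.0]]
wrist_force: [0.9, 0.4, -1.7]
finger_gap: 0.545
```

```bash
python3 go.py 477.3 13.2 110 -4.2
```

```text
pos [480.4 -26.6 109. ] yaw -29.99 t 9.07 j [-11.  27. 116.  -0.  36.  19.] F [ 0.9  0.4 -1.7]
shift [-0.0226 -0.0329 -0.0011] turn -0.4501 dist 40
```

Request:
jog_arm --commands "-0.006 -0.01 0 -0.11; -0.012 -0.018 0 -0.22; -0.018 -0.026 0 -0.33; -0.021 -0.03 -0.001 -0.41; -0.0226 -0.0329 -0.001 -0.45; -0.0226 -0.0329 -0.001 -0.45; -0.0226 -0.0329 -0.001 -0.45"

```text
time_s: 9.65
ee_pos: [477.1, 13.3, 109.4]
ee_rot: [[0.997, -0.074, 0.001], [-0.074, -0.997, -0.001], [0.001, 0.001, -1.0]]
wrist_force: [1.0, -0.2, -2.3]
finger_gap: 0.545
```

```bash
python3 look.py d1 guide_mouth 55 plate_dots_nose 119; python3 go.py 477.3 13.2 60 -4.2
```

```text
guide_mouth [253.2  53. ] 0.72 [485.4 117.   55. ]
plate_dots_nose [257.1 101.3] 0.85 [485.   89.7 119. ]
[477.2  12.9 109.7]
pos [477.2  12.9 109.7] yaw -4.3 t 9.8 j [ -6.  27. 117.  -0.  36.  -2.] F [-0.9  0.1 -2.2]
shift [ 0.     -0.0003  0.0497] turn -0.0017 dist 50
```

View pics/d1.png

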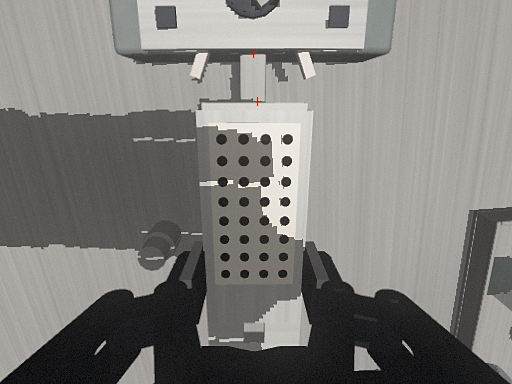

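Request:
jog_arm --commands "0 0 0.01 0; 0 0 0.025 0; 0 0 0.04 0; 0 0 0.052 0; 0 0 0.059 0; 0 0 0.061 0; 0 0 0.061 0"

```text
time_s: 10.38
ee_pos: [477.3, 12.7, 48.4]
ee_rot: [[0.997, -0.076, 0.001], [-0.076, -0.997, -0.001], [0.001, 0.001, -1.0]]
wrist_force: [0.9, 0.1, -2.3]
finger_gap: 0.546
```

```bash
python3 look.py d2 guide_mouth 55 plate_dots_nose 58; python3 go.py 477.3 13.2 48 -4.2
python3 - <<'E'
import cv2
im=cv2.imread("pics/d2_raw.png"); cv2.imwrite("pics/d2z.png",cv2.resize(im[0:200,150:360],None,fx=3.7,fy=3,interpolation=cv2.INTER_CUBIC))
E
```

```text
guide_mouth [256.7 100.8] 0.68 [485.1  89.4  55. ]
plate_dots_nose [254.9 103.7] 0.83 [484.2  88.3  58. ]
[477.6  12.8  49.2]
pos [477.6  12.8  49.2] yaw -4.31 t 10.53 j [ -6.  33. 119.  -0.  28.  -2.] F [ 0.5 -0.1 -2. ]
shift [-0.0003 -0.0004  0.0012] turn -0.0019 dist 1
```

View pics/d2z.png

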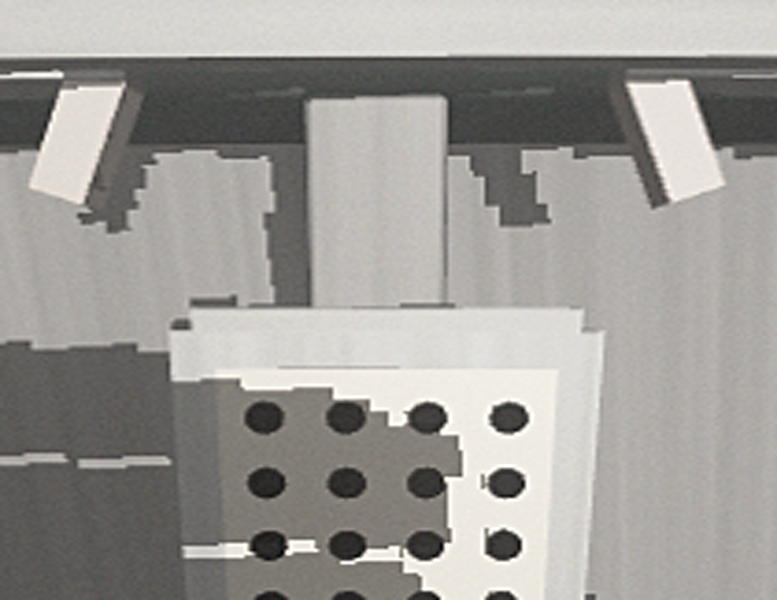

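Run:
```python
from h import *
d=dict(np.load("pics/d2.npz"));d["k1"]=float(d["k1"])
u=np.array([np.cos(np.radians(85.8)),np.sin(np.radians(85.8))]);v=np.array([-u[1],u[0]]);M=np.array([485.,117.9])
def f(n,a,b,z):
    P=onz(d,(a/3.7+150-.35,b/3-.33),z); q=P[:2]-M; print(n,z,"ux %.1f uy %.1f"%(q@u,q@v))
for n,a,b,z in [("cheekL mouth",126,84,64),("cheekR mouth",627,82,64),("cheekL tipin",83,205,64),("cheekR tipin",670,203,64),("tipoutL",30,187,64),("tipoutR",724,186,64),("tongueL",306,100,55),("tongueR",447,97,55),("tongueL2",313,305,55),("tongueR2",443,305,55),("noseL",190,309,67),("noseR",583,309,67),("bodyL",170,332,67),("bodyR",604,332,67),("bodyL2",187,590,67),("bodyR2",584,590,67),("guideL edge",0,57,75),("guideR",770,57,75)]: f(n,a,b,z)
```

```text
cheekL mouth 64 ux -1.6 uy 25.6
cheekR mouth 64 ux -1.5 uy -25.8
cheekL tipin 64 ux -15.8 uy 31.2
cheekR tipin 64 ux -15.8 uy -31.2
tipoutL 64 ux -13.6 uy 36.6
tipoutR 64 ux -13.7 uy -36.8
tongueL 55 ux -1.9 uy 7.7
tongueR 55 ux -1.5 uy -7.8
tongueL2 55 ux -28.6 uy 7.5
tongueR2 55 ux -28.7 uy -7.7
noseL 67 ux -28.9 uy 20.0
noseR 67 ux -29.1 uy -22.1
bodyL 67 ux -31.9 uy 22.3
bodyR 67 ux -32.0 uy -24.5
bodyL2 67 ux -68.0 uy 22.6
bodyR2 67 ux -68.2 uy -24.2
guideL edge 75 ux -0.8 uy 34.9
guideR 75 ux -1.1 uy -36.9
```

Request:
jog_arm --commands "-0.001 0 0.0005 -0.005; -0.001 0 0.001 -0.005; -0.001 0 0.0015 -0.005; -0.001 0 0.0015 -0.005"

```text
time_s: 10.87
ee_pos: [476.7, 12.9, 47.9]
ee_rot: [[0.998, -0.07, 0.003], [-0.07, -0.998, -0.001], [0.003, 0.001, -1.0]]
wrist_force: [0.7, 0.3, -2.3]
finger_gap: 0.55
```

Request:
jog_arm --commands "0 0 0.0005 0; 0 0 0.001 0; 0 0 0.001 0"

```text
time_s: 11.12
ee_pos: [476.7, 12.9, 46.8]
ee_rot: [[0.998, -0.07, 0.003], [-0.07, -0.998, -0.001], [0.003, 0.001, -1.0]]
wrist_force: [0.3, -0.6, -1.7]
finger_gap: 0.546
```

Request:
jog_arm --commands "0 0 0.0005 0; 0 0 0.001 0; 0 0 0.001 0"

```text
time_s: 11.37
ee_pos: [476.7, 12.8, 46.1]
ee_rot: [[0.998, -0.07, 0.003], [-0.07, -0.998, -0.001], [0.003, 0.001, -1.0]]
wrist_force: [-2.3, -0.9, 7.2]
finger_gap: 0.546
```

Request:
jog_arm --commands "0 0 -0.0004 0; 0 0 -0.0007 0; 0 -0.002 -0.0007 0; 0 -0.006 -0.0007 0; 0 -0.011 -0.0007 0; 0 -0.016 -0.0007 0; 0 -0.021 -0.0007 0; 0 -0.025 -0.0007 0; 0 -0.028 -0.0007 0; 0 -0.03 -0.0007 0"

```text
time_s: 12.2
ee_pos: [478.9, 43.3, 46.8]
ee_rot: [[0.998, -0.07, 0.003], [-0.07, -0.998, -0.001], [0.003, 0.001, -1.0]]
wrist_force: [-0.4, -0.3, -1.7]
finger_gap: 0.548
```

```bash
python3 look.py d3 plate_dots_nose 55; python3 go.py 477.3 13.2 48 -4.2
python3 - <<'E'
import cv2
im=cv2.imread("pics/d3_raw.png"); cv2.imwrite("pics/d3z.png",cv2.resize(im[0:200,150:360],None,fx=3.7,fy=3,interpolation=cv2.INTER_CUBIC))
E
```

```text
plate_dots_nose [256. 101.] 0.56 [485.9 119.9  55. ]
[478.9  43.1  46.8]
pos [478.9  43.1  46.8] yaw -3.99 t 12.3 j [ -3.  33. 119.  -0.  27.   1.] F [-0.2 -0.1 -1.9]
shift [ 0.0005  0.03   -0.0012] turn 0.0036 dist 30
```

View pics/d3z.png

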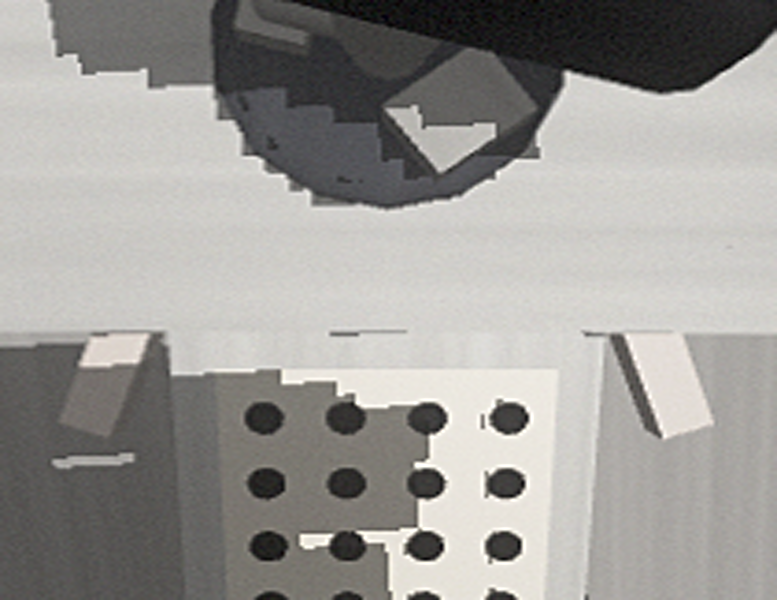

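Request:
jog_arm --commands "0 -0.002 0 0; 0 -0.004 0 0; 0 -0.006 0 0; 0 -0.008 0 0; 0 -0.01 0 0; 0 -0.012 0 0; 0 -0.014 0 0; 0 -0.014 0 0"

```text
time_s: 12.97
ee_pos: [479.9, 57.4, 46.8]
ee_rot: [[0.998, -0.069, 0.003], [-0.069, -0.998, -0.001], [0.003, 0.001, -1.0]]
wrist_force: [-0.6, 0.7, -1.5]
finger_gap: 0.549
```

Request:
jog_arm --commands "0 -0.003 0 0; 0 -0.006 0 0; 0 -0.009 0 0; 0 -0.012 0 0; 0 -0.015 0 0; 0 -0.018 0 0; 0 -0.02 0 0; 0 -0.021 0 0; 0 -0.021 0 0"

```text
time_s: 13.72
ee_pos: [481.4, 78.7, 46.8]
ee_rot: [[0.998, -0.069, 0.003], [-0.069, -0.998, -0.001], [0.003, 0.001, -1.0]]
wrist_force: [-0.5, 1.2, -0.4]
finger_gap: 0.547
```

```bash
python3 look.py d4 plate_dots_nose 55; python3 go.py 477.3 13.2 48 -4.2
```

```text
[481.4  78.5  46.8]
pos [481.4  78.5  46.8] yaw -3.97 t 13.82 j [  2.  34. 118.  -0.  28.   6.] F [-0.5  1.7  0.7]
shift [ 0.0005  0.0654 -0.0012] turn 0.004 dist 65
```

View pics/d4_raw.png

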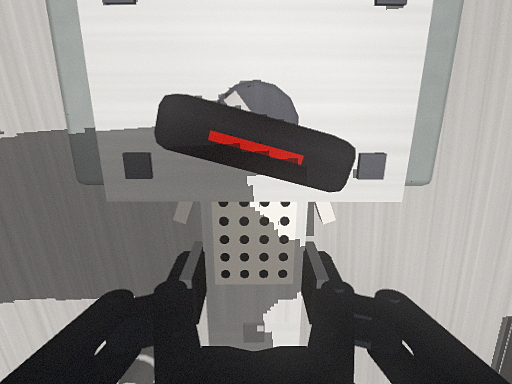

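Request:
jog_arm --commands "0 0 0.0004 0; 0 0 0.0006 0; 0 0 0.0006 0"

```text
time_s: 14.07
ee_pos: [481.4, 78.5, 46.7]
ee_rot: [[0.998, -0.069, 0.004], [-0.069, -0.998, -0.001], [0.004, 0.001, -1.0]]
wrist_force: [-2.8, 0.7, 8.7]
finger_gap: 0.548
```

Request:
jog_arm --commands "0 0 0 0; 0 0 0 0; 0 0 0 0; 0 0 0 0; 0 0 0 0" --fingers 0.066

```text
time_s: 14.48
ee_pos: [481.4, 78.4, 46.6]
ee_rot: [[0.998, -0.069, 0.004], [-0.069, -0.998, -0.001], [0.004, 0.001, -1.0]]
wrist_force: [-0.8, -1.0, 1.8]
finger_gap: 0.771
```

```bash
python3 look.py d5 plate_dots_nose 55; python3 go.py 477.3 13.2 48 -4.2
```

```text
plate_dots_nose [251.8 162.1] 0.41 [484.7 128.7  55. ]
[481.4  78.5  46.6]
pos [481.4  78.5  46.6] yaw -3.98 t 14.58 j [  2.  34. 118.  -0.  28.   6.] F [ 0.2 -0.3 -1.2]
shift [ 0.0005  0.0654 -0.0014] turn 0.0038 dist 65
```

View pics/d5_raw.png

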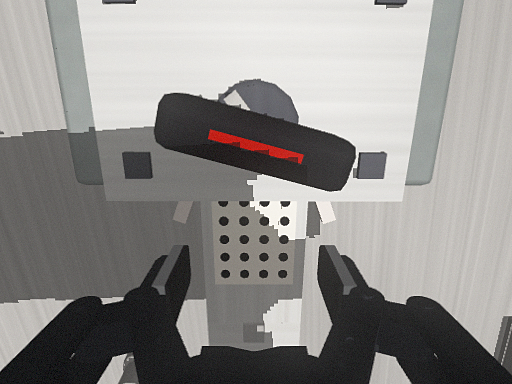

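Request:
jog_arm --commands "0 0 -0.005 0; 0 0 -0.02 0; 0 0 -0.04 0; 0 0.01 -0.055 0; 0 0.035 -0.06 0; 0 0.065 -0.06 0; 0 0.085 -0.06 0; 0 0.097 -0.06 0; 0 0.1 -0.06 0; 0 0.1 -0.06 0" --fingers 0.05

```text
time_s: 15.42
ee_pos: [474.2, -21.8, 106.9]
ee_rot: [[0.997, -0.071, 0.004], [-0.071, -0.997, -0.001], [0.004, 0.001, -1.0]]
wrist_force: [-0.4, 0.9, 1.2]
finger_gap: 0.584
```

```bash
python3 look.py e1 plate_dots_handle 62 plate_dots 55 guide_mouth 55; python3 go.py 474.8 -21.7 55 -4.2
```

```text
plate_dots_handle [257.5 218.4] 0.85 [477.6 -21.3  62. ]
[474.2 -20.5 106.7]
pos [474.2 -20.5 106.7] yaw -3.93 t 15.62 j [-10.  27. 118.  -0.  36.  -6.] F [-0.2 -0.1 -0. ]
shift [0.0005 0.0011 0.0517] turn 0.0047 dist 52
```

View pics/e1.png

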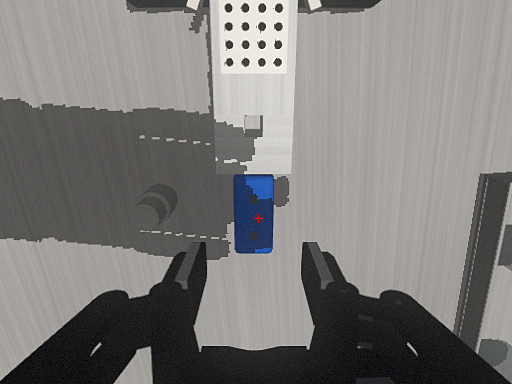

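```bash
python3 pt.py e1 234.5 178 69 272.5 178 69 235.5 250 69 272.5 250 69 254 174.5 69 254 253 69 216 173 63 292 174 63 211 60 63 298 60 63
```

```text
(234.5, 178.0, 69.0) [465.3   9.7  69. ]
(272.5, 178.0, 69.0) [488.9   7.9  69. ]
(235.5, 250.0, 69.0) [461.3 -40.3  69. ]
(272.5, 250.0, 69.0) [486.2 -42.1  69. ]
(254.0, 174.5, 69.0) [477.6  11.   69. ]
(254.0, 253.0, 69.0) [473.6 -43.5  69. ]
(216.0, 173.0, 63.0) [453.3  12.3  63. ]
(292.0, 174.0, 63.0) [501.8   8.1  63. ]
(211.0, 60.0, 63.0) [457.8  78.7  63. ]
(298.0, 60.0, 63.0) [507.5  75.1  63. ]
```

```bash
python3 go.py 474.5 -23.7 51 -4.2
```

```text
pos [474.2 -20.5 106.7] yaw -3.93 t 15.62 j [-10.  27. 118.  -0.  36.  -6.] F [-0.2 -0.1 -0. ]
shift [0.0003 0.0032 0.0557] turn 0.0047 dist 56
```

Request:
jog_arm --commands "0.0003 0.0032 0.008 0.005; 0.0003 0.0032 0.02 0.005; 0.0003 0.0032 0.033 0.005; 0.0003 0.0032 0.044 0.005; 0.0003 0.0032 0.052 0.005; 0.0003 0.0032 0.0557 0.005; 0.0003 0.0032 0.0557 0.005; 0.0003 0.0032 0.0557 0.005"

```text
time_s: 16.28
ee_pos: [474.5, -23.6, 51.0]
ee_rot: [[0.997, -0.073, 0.003], [-0.073, -0.997, -0.001], [0.003, 0.001, -1.0]]
wrist_force: [0.1, 0.1, -0.5]
finger_gap: 0.583
```

Request:
jog_arm --commands "0 0 0 0; 0 0 0 0; 0 0 0 0; 0 0 0 0; 0 0 0 0; 0 0 0 0" --fingers 0.01 --squeeze 40

```text
time_s: 16.78
ee_pos: [474.7, -23.6, 51.2]
ee_rot: [[0.997, -0.073, 0.004], [-0.073, -0.997, -0.001], [0.004, 0.001, -1.0]]
wrist_force: [-1.0, 0.4, 2.9]
finger_gap: 0.296
```

```bash
python3 look.py e2 plate_dots_handle 62; python3 go.py 474.8 -21.7 55 -4.2
```

```text
plate_dots_handle [256.6 251.1] 0.69 [477.2 -17.5  62. ]
[474.6 -23.6  51.1]
pos [474.6 -23.6  51.1] yaw -4.21 t 16.88 j [-11.  33. 120.  -0.  27.  -7.] F [-0.3  0.3  3.6]
shift [ 0.     -0.0019 -0.0039] turn -0.0001 dist 4
```

View pics/e2_raw.png

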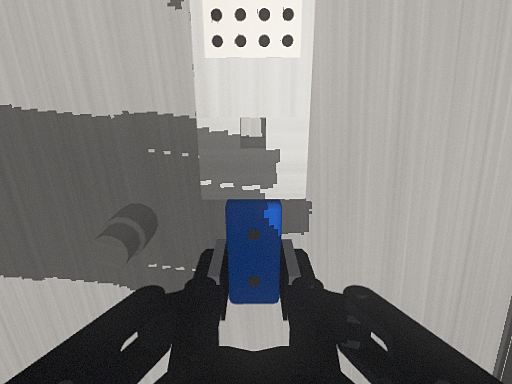

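Request:
jog_arm --commands "0 -0.003 0 0; 0 -0.009 0 0; 0 -0.016 0 0; 0 -0.024 0 0; 0 -0.032 0 0; 0 -0.04 0 0; 0 -0.048 0 0; 0 -0.055 0 0; 0 -0.059 0 0; 0 -0.06 0 0"

```text
time_s: 17.72
ee_pos: [479.5, 36.7, 51.6]
ee_rot: [[0.997, -0.072, 0.005], [-0.072, -0.997, -0.001], [0.005, 0.001, -1.0]]
wrist_force: [-0.5, -8.4, 10.7]
finger_gap: 0.293
```

Request:
jog_arm --commands "0 -0.004 -0.0005 0; 0 -0.009 -0.0005 0; 0 -0.014 -0.0005 0; 0 -0.019 -0.0005 0; 0 -0.024 -0.0005 0; 0 -0.029 -0.0005 0; 0 -0.033 -0.0005 0; 0 -0.036 -0.0005 0; 0 -0.038 -0.0005 0; 0 -0.038 -0.0005 0"

```text
time_s: 18.55
ee_pos: [482.2, 75.0, 52.0]
ee_rot: [[0.997, -0.072, 0.005], [-0.072, -0.997, -0.001], [0.005, 0.001, -1.0]]
wrist_force: [-0.2, 0.3, -1.5]
finger_gap: 0.291
```

```bash
python3 look.py e3 plate_dots_handle 62; python3 go.py 482.3 82.2 51 -4.2
```

```text
plate_dots_handle [256.9 249.9] 0.57 [484.9  81.3  62. ]
[482.3  74.7  52. ]
pos [482.3  74.7  52. ] yaw -4.15 t 18.65 j [  1.  33. 118.  -0.  29.   5.] F [-0.5  0.4 -1.5]
shift [-0.0005 -0.0075  0.001 ] turn 0.0009 dist 8
```

View pics/e3_raw.png

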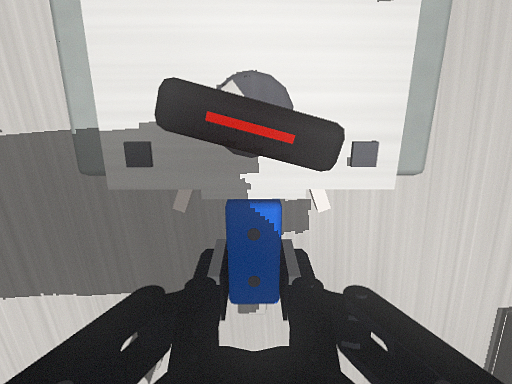

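Request:
jog_arm --commands "0 -0.002 0 0; 0 -0.004 0 0; 0 -0.006 0 0; 0 -0.007 0 0; 0 -0.008 0 0; 0 -0.0085 0 0; 0 -0.0085 0 0"

```text
time_s: 19.23
ee_pos: [482.9, 83.2, 52.0]
ee_rot: [[0.997, -0.072, 0.005], [-0.072, -0.997, -0.001], [0.005, 0.001, -1.0]]
wrist_force: [-0.7, -0.7, -0.5]
finger_gap: 0.293
```

Request:
jog_arm --commands "0 -0.0005 0 0; 0 -0.001 0 0; 0 -0.0015 0 0; 0 -0.0015 0 0"

```text
time_s: 19.57
ee_pos: [482.7, 83.6, 51.8]
ee_rot: [[0.997, -0.072, 0.004], [-0.072, -0.997, -0.003], [0.004, 0.002, -1.0]]
wrist_force: [-0.3, -15.0, -3.7]
finger_gap: 0.294
```

Request:
jog_arm --commands "0 -0.0006 0 0; 0 -0.0012 0 0; 0 -0.0012 0 0; 0 -0.0004 0 0"

```text
time_s: 19.9
ee_pos: [482.6, 83.4, 51.7]
ee_rot: [[0.997, -0.073, 0.003], [-0.073, -0.997, -0.003], [0.004, 0.003, -1.0]]
wrist_force: [0.5, 0.3, -2.0]
finger_gap: 0.292
```

```bash
python3 look.py e4 plate_dots_handle 62
python3 - <<'E'
import cv2
im=cv2.imread("pics/e4_raw.png"); cv2.imwrite("pics/e4z.png",cv2.resize(im[140:310,150:350],None,fx=3.5,fy=3.5,interpolation=cv2.INTER_CUBIC))
E
python3 go.py 482.3 82.2 51 -4.2
```

```text
plate_dots_handle [254.7 253.6] 0.93 [484.   87.9  62. ]
[482.6  83.5  51.7]
pos [482.6  83.5  51.7] yaw -4.16 t 20.0 j [  2.  33. 118.  -0.  29.   7.] F [-0.2 -7.6 -1.1]
shift [-0.0002  0.0013  0.0007] turn 0.0006 dist 2
```

View pics/e4z.png

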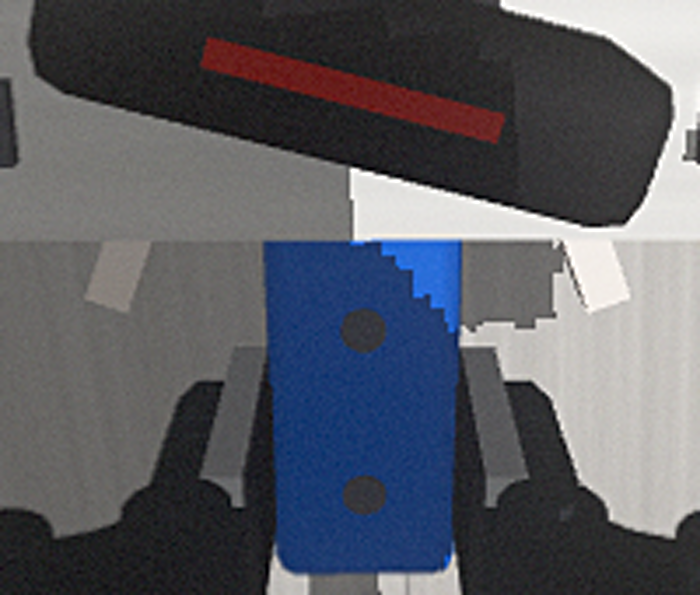

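Request:
jog_arm --commands "0 0 0 0; 0 0 0 0; 0 0 0 0; 0 0 0 0; 0 0 0 0" --fingers 0.045

```text
time_s: 20.42
ee_pos: [482.7, 83.6, 51.8]
ee_rot: [[0.997, -0.072, 0.004], [-0.072, -0.997, -0.003], [0.004, 0.002, -1.0]]
wrist_force: [-0.2, 0.7, -0.5]
finger_gap: 0.526
```

Request:
jog_arm --commands "0 0 -0.005 0; 0 0 -0.02 0; 0 0 -0.05 0; 0 0 -0.08 0; 0 0 -0.11 -0.1; 0 0 -0.13 -0.22; 0 -0.01 -0.135 -0.34; 0 -0.025 -0.135 -0.46; 0 -0.04 -0.135 -0.58; 0 -0.05 -0.135 -0.7"

```text
time_s: 21.25
ee_pos: [485.7, 134.8, 187.4]
ee_rot: [[0.806, 0.592, 0.005], [0.592, -0.806, -0.003], [0.002, 0.005, -1.0]]
wrist_force: [0.4, -0.1, 0.4]
finger_gap: 0.525
```

```bash
python3 go.py 487.2 147.8 180 70.9
```

```text
pos [485.7 134.8 187.4] yaw 36.31 t 21.25 j [  8.  21. 109.  -0.  49. -28.] F [ 0.4 -0.1  0.4]
shift [ 0.0089 -0.0096  0.0074] turn -0.6038 dist 15
```

Request:
jog_arm --commands "0.003 -0.003 0 -0.1; 0.006 -0.006 0.003 -0.22; 0.0089 -0.0096 0.005 -0.34; 0.0089 -0.0096 0.0074 -0.46; 0.0089 -0.0096 0.0074 -0.56; 0.0089 -0.0096 0.0074 -0.6; 0.0089 -0.0096 0.0074 -0.604; 0.0089 -0.0096 0.0074 -0.604" --fingers 0.04

```text
time_s: 21.92
ee_pos: [487.1, 147.9, 180.3]
ee_rot: [[0.328, 0.945, 0.005], [0.945, -0.328, -0.002], [-0.001, 0.005, -1.0]]
wrist_force: [-0.0, 0.5, -0.5]
finger_gap: 0.467
```

```bash
python3 look.py f1 lock_grip 118 guide_mouth 55 plate_dots_handle 62; python3 go.py 487.2 147.8 140 70.9;  python3 - <<'E'
import cv2
im=cv2.imread("pics/f1_raw.png"); cv2.imwrite("pics/f1z.png",cv2.resize(im[130:330,150:370],None,fx=3,fy=3,interpolation=cv2.INTER_CUBIC))
E
```

```text
lock_grip [253.3 213.5] 0.79 [489.  145.5 118. ]
guide_mouth [225.9 195.1] 0.73 [486.7 118.9  55. ]
plate_dots_handle [251.7 212.1] 0.71 [508.3 137.1  62. ]
[487.2 147.8 180.1]
pos [487.2 147.8 180.1] yaw 70.85 t 22.12 j [ 10.  22. 109.  -0.  48. -61.] F [-0.6  0.9 -0.6]
shift [ 0.     -0.0002  0.0401] turn -0.0008 dist 40
```

View pics/f1.png

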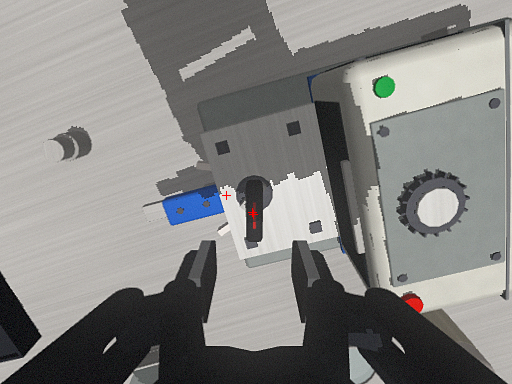

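View pics/f1z.png

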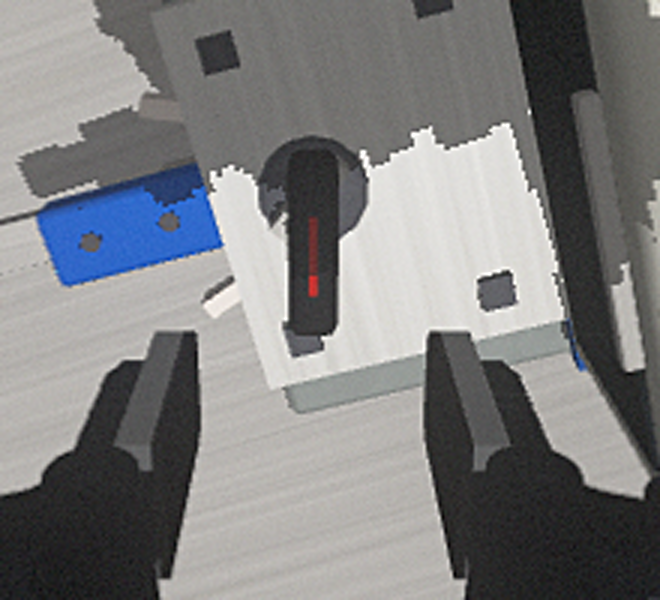

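```bash
python3 pt.py f1 254 180 127 254 241 127 254 202 127 254 229 127
```

```text
(254.0, 180.0, 127.0) [462.8 155.2 127. ]
(254.0, 241.0, 127.0) [506.  140.1 127. ]
(254.0, 202.0, 127.0) [477.7 150.  127. ]
(254.0, 229.0, 127.0) [497.  143.3 127. ]
```

Request:
jog_arm --commands "0 0 0.01 0; 0 0 0.025 0; 0 0 0.042 0; 0 0 0.058 0; 0 0 0.071 0; 0 0 0.079 0; 0 0 0.081 0; 0 0 0.081 0"

```text
time_s: 22.78
ee_pos: [487.4, 147.6, 98.5]
ee_rot: [[0.328, 0.945, 0.004], [0.945, -0.328, -0.003], [-0.001, 0.004, -1.0]]
wrist_force: [0.9, -0.2, -0.1]
finger_gap: 0.471
```

Request:
jog_arm --commands "0 0 0 0; 0 0 0 0; 0 0 0 0; 0 0 0 0; 0 0 0 0; 0 0 0 0" --fingers 0.0 --squeeze 40

```text
time_s: 23.28
ee_pos: [487.9, 147.8, 99.0]
ee_rot: [[0.328, 0.945, 0.005], [0.945, -0.328, -0.002], [-0.0, 0.006, -1.0]]
wrist_force: [1.3, 3.2, 3.7]
finger_gap: 0.132
```

```bash
python3 look.py f2 lock_grip 118; python3 go.py 487.2 147.8 105 70.9
```

```text
lock_grip [253.9 271.4] 0.79 [487.  146.9 118. ]
[487.8 147.8  99. ]
pos [487.8 147.8  99. ] yaw 70.84 t 23.38 j [ 10.  30. 113.  -0.  37. -61.] F [1.  4.4 6.2]
shift [-0.0002 -0.0006 -0.006 ] turn -0.0011 dist 6
```

View pics/f2_raw.png

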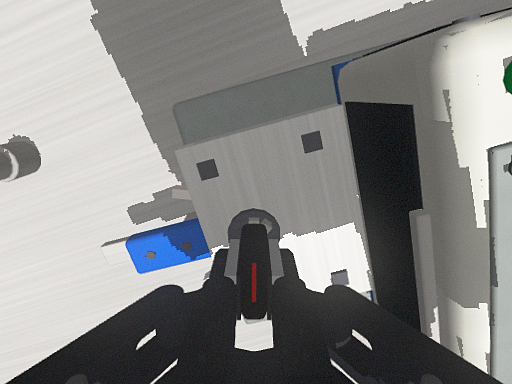

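Request:
jog_arm --commands "0 0 -0.001 0; 0 0 -0.002 0; 0 0 -0.003 0; 0 0 -0.0045 0; 0 0 -0.006 0; 0 0 -0.006 0; 0 0 -0.006 0"

```text
time_s: 23.97
ee_pos: [487.6, 147.7, 104.8]
ee_rot: [[0.328, 0.945, 0.004], [0.945, -0.328, -0.002], [-0.001, 0.005, -1.0]]
wrist_force: [1.3, 0.4, -8.4]
finger_gap: 0.131
```

Request:
jog_arm --commands "0 0 0 0.04; 0 0 0 0.12; 0 0 0 0.21; 0 0 0 0.31; 0 0 0 0.41; 0 0 0 0.51; 0 0 0 0.61; 0 0 0 0.69; 0 0 0 0.74; 0 0 0 0.75"

```text
time_s: 24.8
ee_pos: [487.0, 147.3, 104.5]
ee_rot: [[0.885, 0.465, 0.003], [0.465, -0.885, -0.003], [0.001, 0.004, -1.0]]
wrist_force: [0.0, -3.4, -8.7]
finger_gap: 0.132
```

Request:
jog_arm --commands "0 0 0 0.05; 0 0 0 0.12; 0 0 0 0.2; 0 0 0 0.29; 0 0 0 0.38; 0 0 0 0.46; 0 0 0 0.52; 0 0 0 0.555; 0 0 0 0.56; 0 0 0 0.56"

```text
time_s: 25.63
ee_pos: [486.4, 147.0, 104.3]
ee_rot: [[0.997, -0.074, 0.001], [-0.074, -0.997, -0.004], [0.001, 0.003, -1.0]]
wrist_force: [-2.1, -2.2, -8.8]
finger_gap: 0.133
```

```bash
python3 look.py f3 lock_grip 124; python3 go.py 487.2 147.8 105 -4.2
```

```text
lock_grip [254.3 273.5] 0.98 [487.2 146.4 124. ]
[486.4 147.1 104.3]
pos [486.4 147.1 104.3] yaw -4.24 t 25.73 j [  9.  29. 113.  -0.  38.  14.] F [-2.7 -3.5 -7.9]
shift [ 0.0007 -0.0008 -0.0007] turn -0.0007 dist 1
```

View pics/f3_raw.png

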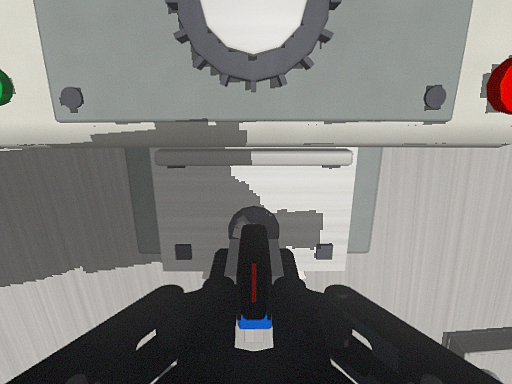

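Request:
jog_arm --commands "0 0 0 0; 0 0 0 0; 0 0 0 0; 0 0 0 0; 0 0 0 0; 0 0 0 0" --fingers 0.04

```text
time_s: 26.23
ee_pos: [486.6, 147.2, 104.5]
ee_rot: [[0.997, -0.074, 0.002], [-0.074, -0.997, -0.003], [0.002, 0.003, -1.0]]
wrist_force: [-0.6, -0.0, -0.1]
finger_gap: 0.467
```

Request:
jog_arm --commands "0 0 -0.005 0; 0 0 -0.015 0; 0 0 -0.03 0; 0 0 -0.05 0; 0 0 -0.07 0; 0 0 -0.085 0; 0 0.03 -0.1 0; 0 0.06 -0.105 0; 0 0.08 -0.105 0; 0 0.08 -0.105 0"

```text
time_s: 27.07
ee_pos: [480.4, 65.3, 211.3]
ee_rot: [[0.997, -0.076, 0.004], [-0.076, -0.997, -0.004], [0.004, 0.004, -1.0]]
wrist_force: [-0.1, -0.0, 0.3]
finger_gap: 0.468
```

```bash
python3 look.py g1 lock_grip 109 plate_dots_handle 62
python3 - <<'E'
from h import *
save(camera("scene"),"g1s"); save(camera("top"),"g1t")
im=cv2.imread("pics/g1_raw.png"); cv2.imwrite("pics/g1z.png",cv2.resize(im[20:260,150:360],None,fx=2.5,fy=2.5,interpolation=cv2.INTER_CUBIC))
im=cv2.imread("pics/g1s.png"); cv2.imwrite("pics/g1sz.png",cv2.resize(im[90:200,230:410],None,fx=4.4,fy=4.4,interpolation=cv2.INTER_CUBIC))
E
```

```text
lock_grip [252.7  93.9] 0.59 [487.  145.9 109. ]
plate_dots_handle [256.3 153.4] 0.68 [486.2  90.8  62. ]
[480.6  67.9 210.4]
```

View pics/g1z.png

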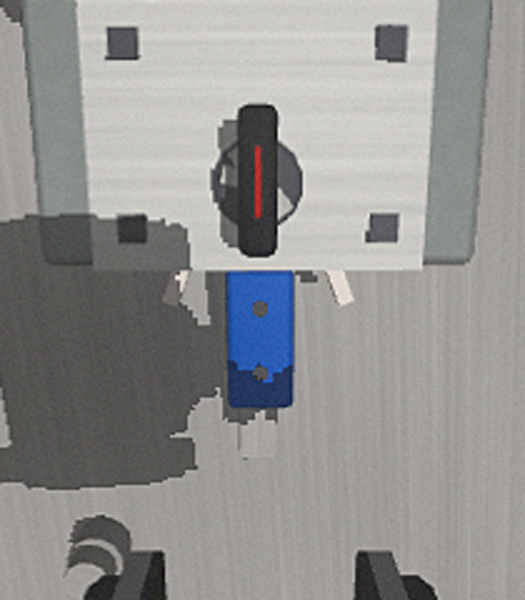

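View pics/g1sz.png

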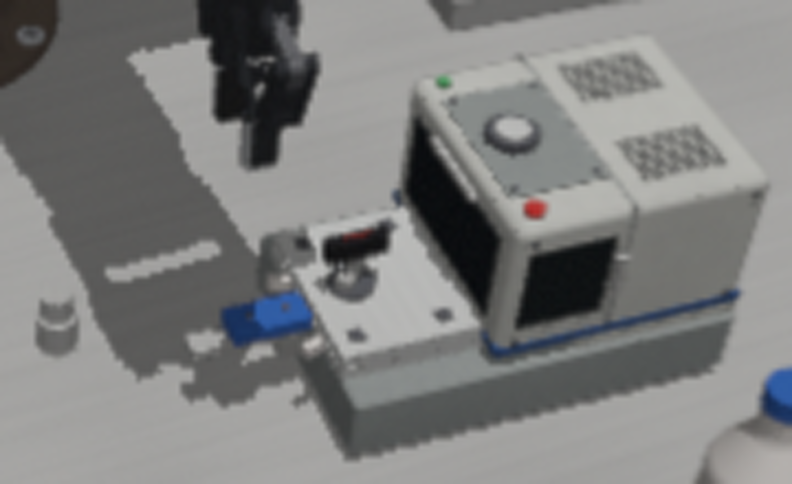

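View pics/g1t.png

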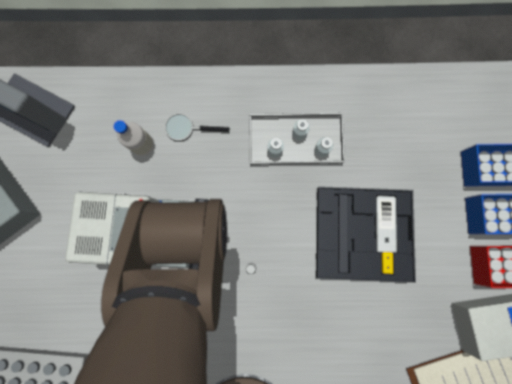

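```bash
python3 go.py 481.9 75 88 -4.2
```

```text
pos [480.5  68.4 210. ] yaw -4.2 t 27.32 j [  0.  18. 110.  -0.  52.   5.] F [ 0.4 -0.7 -0.1]
shift [ 0.0006 -0.007   0.1219] turn -0.0 dist 122
```

Request:
jog_arm --commands "0 -0.003 0.015 0; 0 -0.007 0.035 0; 0 -0.007 0.06 0; 0 -0.007 0.085 0; 0 -0.007 0.105 0; 0 -0.007 0.117 0; 0 -0.007 0.121 0; 0 -0.007 0.121 0"

```text
time_s: 27.98
ee_pos: [481.0, 75.6, 88.2]
ee_rot: [[0.997, -0.072, 0.0], [-0.072, -0.997, -0.003], [0.0, 0.003, -1.0]]
wrist_force: [0.1, -0.2, -0.2]
finger_gap: 0.469
```

```bash
python3 look.py g2 lock_grip 109 plate_dots_handle 62; python3 go.py 481.9 75 88 -4.2
```

```text
lock_grip [252.6 117.9] 0.55 [486.4 146.1 109. ]
plate_dots_handle [259.4 210.9] 0.97 [486.   88.5  62. ]
[481.7  75.3  89.7]
pos [481.7  75.3  89.7] yaw -4.17 t 28.13 j [  1.  29. 116.  -0.  34.   6.] F [ 0.2 -0.1 -0.1]
shift [0.0002 0.0003 0.0017] turn 0.0004 dist 2
```

View pics/g2_raw.png

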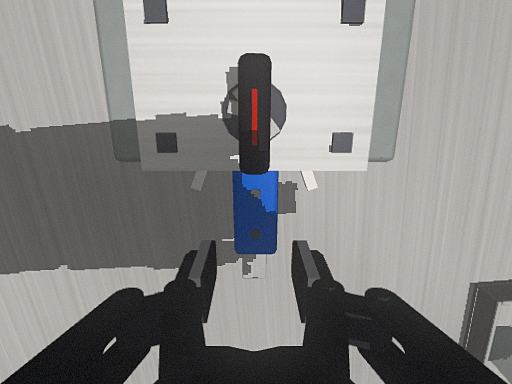

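Run:
```python
from h import *
def L(n):
    d=dict(np.load("pics/"+n+".npz"));d["k1"]=float(d["k1"]);return d
import numpy as np
# red stripe extents via colour
for n,zs in [("e3",[127]),("e4",[127]),("f1",[127]),("g2",[112,115,118,121,124,127,131])]:
    d=L(n);im=d["img"].astype(int);m=((im[...,0]>90)&(im[...,1]<60)&(im[...,2]<60)).astype(np.uint8)
    k,lab,s,cc=cv2.connectedComponentsWithStats(m); 
    i=1+np.argmax(s[1:,4]) ; ys,xs=np.where(lab==i)
    pts=np.c_[xs,ys].astype(np.float32); r=cv2.minAreaRect(pts); b=cv2.boxPoints(r); print(n,s[i],np.round(r[1],1))
    e=[np.linalg.norm(b[0]-b[1]),np.linalg.norm(b[1]-b[2])]
    if e[0]>e[1]: A,B=(b[1]+b[2])/2,(b[0]+b[3])/2
    else: A,B=(b[0]+b[1])/2,(b[2]+b[3])/2
    for z in zs: P,Q=onz(d,A,z),onz(d,B,z); print(z,round(np.linalg.norm(P-Q),2),np.round((P+Q)/2,1))
d=L("g2")
for z in [112,115,118,121,124,127,131]:
    P,Q=onz(d,(254,53),z),onz(d,(254,173.5),z);print(z,round(np.linalg.norm(P-Q),1),np.round((P+Q)/2,1))
for n in["e3"]:
    d=L(n);P,Q=onz(d,(158,97),127),onz(d,(341,150),127);print(n,np.linalg.norm(P-Q))
```

```text
e3 [205 111  90  33 903] [91.6 10.1]
127 20.21 [487.  146.8 127. ]
e4 [208 151  86  30 730] [87.3  8.5]
127 19.97 [487.  146.8 127. ]
f1 [402 294  21  19 220] [22.  11.9]
127 20.8 [597.3 241.5 127. ]
g2 [252  88   6  57 322] [56.  5.]
112 20.89 [487.2 146.7 112. ]
115 20.36 [487.2 146.9 115. ]
118 19.83 [487.2 147.1 118. ]
121 19.3 [487.2 147.2 121. ]
124 18.77 [487.2 147.4 124. ]
127 18.24 [487.2 147.6 127. ]
131 17.54 [487.2 147.9 131. ]
112 44.9 [487.  146.7 112. ]
115 43.7 [487.  146.9 115. ]
118 42.6 [487.  147.1 118. ]
121 41.5 [487.  147.3 121. ]
124 40.3 [487.  147.5 124. ]
127 39.2 [487.  147.6 127. ]
131 37.7 [487.1 147.9 131. ]
e3 41.981032453841074
```

Request:
jog_arm --commands "0 0 -0.02 0; 0 0 -0.05 0; 0 0.02 -0.085 0; 0 0.03 -0.115 0; 0 0.04 -0.13 0; 0 0.04 -0.13 0; 0 0.04 -0.13 0; 0 0.04 -0.13 0"

```text
time_s: 28.8
ee_pos: [478.0, 36.1, 219.6]
ee_rot: [[0.997, -0.073, 0.003], [-0.073, -0.997, -0.003], [0.003, 0.003, -1.0]]
wrist_force: [-0.3, 0.1, -0.5]
finger_gap: 0.466
```

Run:
```python
from h import *
c=camera("scene"); save(c,"h1"); o=env.observe(); print(o["time_s"],o["ee_pos"],o["wrist_force"]); print(job.finish_job())
```

```text
28.85 [477.94562071  36.19866241 219.1865275 ] [ 0.92531154 -0.41850329 -0.44951564]
the job is handed in; nothing more can be done
None
```

View pics/h1.png

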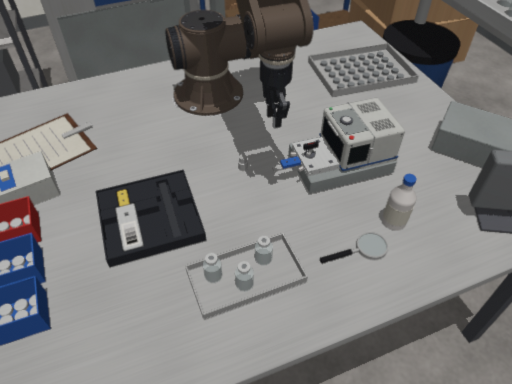

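The dot-grid plate is fitted and locked in the inspection unit, and the job was handed in at 28.9 s of the 67 s allowed.

- **Fitting:** I lifted the plate by its sides at the recess, laid it on the tongue with its nose about 38 mm in the guide, and let go. I then gripped the blue handle and pushed about 107 mm, until it stopped against the guide block with about 15 N.
- **Locking:** I raised the T-handle about 6 mm (about 8 N of spring), turned it clockwise 75°, and let go in line with the plate.

**Last checks:**
- The handle front is flush with the guide block edge.
- The T-handle is in line with the plate. In the picture its top is at about 117–118 mm, where fully down is 118 mm and resting on an unseated plate would be about 124 mm, so the pin is in the hole. The red stripe's apparent length gave about 117 mm. The bar's outline, with blurrier ends, gave about 114 mm, also on the "down" side.
- In the top picture after locking and the scene picture at hand-in, the other plate, vials, magnifier, fitting and bottle look to be where they started, judged by eye.
- The arm was clear of everything at hand-in, with wrist force around 1 N. The highest I read during the job was about 15 N.

No check failed. The height is the only place where measurements disagreed.

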